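Sort hanging seasoning pots by weight and load the sterilising drawer

TASK

At the end of the shift some seasoning pots hang on the rack, all alike outwardly, some full and some empty. Pull out the sterilising cabinet's drawer, take every pot up and off the rack and feel its weight: stand the full ones upright on the orange serving tray and the empty ones upright in the drawer, then push the drawer fully home until it meets its stop. Leave the mugs, bottle, jar, bowl and spoon where they are.

Things in the scene. Friction and masses are not known exactly. Their poses are not given: they have to be found in the camera images.
- pot_a: Lidded steel seasoning pot; may be absent; all look alike, but a full one weighs 430 to 600 g, an empty one 110 to 180 g. Can 60 mm across, 80 mm high. On the lid an upright black bar grip, 44 mm long along x, 14 mm thick along y, 80 to 125 mm above the underside. At the back (+x) a 26 mm wide strap hook, see rack. Origin: centre of the underside, z up
- pot_b: Lidded steel seasoning pot; may be absent; all look alike, but a full one weighs 430 to 600 g, an empty one 110 to 180 g. Can 60 mm across, 80 mm high. On the lid an upright black bar grip, 44 mm long along x, 14 mm thick along y, 80 to 125 mm above the underside. At the back (+x) a 26 mm wide strap hook, see rack. Origin: centre of the underside, z up
- pot_c: Lidded steel seasoning pot; may be absent; all look alike, but a full one weighs 430 to 600 g, an empty one 110 to 180 g. Can 60 mm across, 80 mm high. On the lid an upright black bar grip, 44 mm long along x, 14 mm thick along y, 80 to 125 mm above the underside. At the back (+x) a 26 mm wide strap hook, see rack. Origin: centre of the underside, z up
- pot_d: Lidded steel seasoning pot; may be absent; all look alike, but a full one weighs 430 to 600 g, an empty one 110 to 180 g. Can 60 mm across, 80 mm high. On the lid an upright black bar grip, 44 mm long along x, 14 mm thick along y, 80 to 125 mm above the underside. At the back (+x) a 26 mm wide strap hook, see rack. Origin: centre of the underside, z up
- pot_e: Lidded steel seasoning pot; may be absent; all look alike, but a full one weighs 430 to 600 g, an empty one 110 to 180 g. Can 60 mm across, 80 mm high. On the lid an upright black bar grip, 44 mm long along x, 14 mm thick along y, 80 to 125 mm above the underside. At the back (+x) a 26 mm wide strap hook, see rack. Origin: centre of the underside, z up
- pot_f: Lidded steel seasoning pot; may be absent; all look alike, but a full one weighs 430 to 600 g, an empty one 110 to 180 g. Can 60 mm across, 80 mm high. On the lid an upright black bar grip, 44 mm long along x, 14 mm thick along y, 80 to 125 mm above the underside. At the back (+x) a 26 mm wide strap hook, see rack. Origin: centre of the underside, z up
- rack: Fixed; rail along its y, 10 mm thick, 580 mm long, top 165 mm up. Pots hang on its -x side, undersides 65 mm up, axes 42 mm before the rail's middle, in six places 82 mm apart. Pot strap 30 to 37 mm behind its axis, hook lip 51 to 55 mm behind, bridge top 104, lip end 80 mm above the underside: raise 25 mm (more over the mug), then draw 60 mm off to -x. Origin: on the table under mid rail
- tray: loose shallow orange plastic serving tray, 200 mm along its x, 280 mm along its y, rim 22 mm high, walls and floor 6 mm thick, open on top. Origin: centre of its underside
- tray_floor (a point): centre of the serving tray's inner floor (6 mm above the table), axes as the tray
- cabinet: Fixed sterilising cabinet, 310 mm wide (its y), 260 mm deep (its x), 200 mm high, standing at the right of the table, open front to its -x, where the drawer comes out. Origin: centre of its underside
- drawer (a joint): how far the sterilising cabinet's drawer is pulled out, m: 0 = fully home at its stop, 0.20 = fully out. It stays where it is left (about 3 N to move it)
- drawer_floor (a point): Centre of the drawer's inner floor (20 mm above the table), moving with it. x points into the cabinet (-x opens), y across. Inside 225 mm along x, 260 mm along y; rim 25 mm above the floor. Fully out, the 35 mm nearest the cabinet stay under its roof (roof top 200 mm above the table; 165 mm clear above the drawer floor)
- drawer_handle (a point): middle of the drawer's bar handle: a steel bar 120 mm long along the drawer's y, 12 mm thick along x, from 47 to 73 mm above the table (this point 60 mm), 70 mm in front of the cabinet's front when the drawer is home; free to be pinched from above
- mug: bystander: clear glass mug, 72 mm across, 100 mm high, handle at its +y, on the table. Origin: centre of the underside
- mug2: bystander: second mug like the first, behind the rack
- sauce: bystander: amber glass bottle 60 mm across, 170 mm high. Origin: centre of the underside
- bowl: bystander: white bowl 120 mm across, 50 mm high. Origin: centre of the underside
- jar: bystander: glass jar 72 mm across, 100 mm high. Origin: centre of the underside
- spoon: bystander: spoon lying on the table under the rack. Origin: its middle, underneath

How it is judged (in metres and radians):
On the way, in this order (a step that is already met when the one before it is completed fails the run):
1. the drawer is pulled out by at least 150 mm (value of joint drawer above 0.15 m), for 0.2 s.
2. every empty pot stands upright in the drawer and every full one upright on the serving tray (told by the weight each puts on its support) ((((x of pot_a in the frame of drawer_floor between -0.11 and 0.11 m and y of pot_a in the frame of drawer_floor between -0.13 and 0.13 m and z of pot_a in the frame of drawer_floor between -0.006 and 0.01 m and angle between pot_a's own z axis and vertical below 0.15 rad) and contact force between pot_a and cabinet below 3 N) or ((x of pot_a in the frame of tray_floor between -0.095 and 0.095 m and y of pot_a in the frame of tray_floor between -0.135 and 0.135 m and z of pot_a in the frame of tray_floor between -0.006 and 0.01 m and angle between pot_a's own z axis and vertical below 0.15 rad) and contact force between pot_a and tray above 3 N)) and (((x of pot_b in the frame of drawer_floor between -0.11 and 0.11 m and y of pot_b in the frame of drawer_floor between -0.13 and 0.13 m and z of pot_b in the frame of drawer_floor between -0.006 and 0.01 m and angle between pot_b's own z axis and vertical below 0.15 rad) and contact force between pot_b and cabinet below 3 N) or ((x of pot_b in the frame of tray_floor between -0.095 and 0.095 m and y of pot_b in the frame of tray_floor between -0.135 and 0.135 m and z of pot_b in the frame of tray_floor between -0.006 and 0.01 m and angle between pot_b's own z axis and vertical below 0.15 rad) and contact force between pot_b and tray above 3 N)) and (((x of pot_c in the frame of drawer_floor between -0.11 and 0.11 m and y of pot_c in the frame of drawer_floor between -0.13 and 0.13 m and z of pot_c in the frame of drawer_floor between -0.006 and 0.01 m and angle between pot_c's own z axis and vertical below 0.15 rad) and contact force between pot_c and cabinet below 3 N) or ((x of pot_c in the frame of tray_floor between -0.095 and 0.095 m and y of pot_c in the frame of tray_floor between -0.135 and 0.135 m and z of pot_c in the frame of tray_floor between -0.006 and 0.01 m and angle between pot_c's own z axis and vertical below 0.15 rad) and contact force between pot_c and tray above 3 N)) and (((x of pot_d in the frame of drawer_floor between -0.11 and 0.11 m and y of pot_d in the frame of drawer_floor between -0.13 and 0.13 m and z of pot_d in the frame of drawer_floor between -0.006 and 0.01 m and angle between pot_d's own z axis and vertical below 0.15 rad) and contact force between pot_d and cabinet below 3 N) or ((x of pot_d in the frame of tray_floor between -0.095 and 0.095 m and y of pot_d in the frame of tray_floor between -0.135 and 0.135 m and z of pot_d in the frame of tray_floor between -0.006 and 0.01 m and angle between pot_d's own z axis and vertical below 0.15 rad) and contact force between pot_d and tray above 3 N)) and (((x of pot_e in the frame of drawer_floor between -0.11 and 0.11 m and y of pot_e in the frame of drawer_floor between -0.13 and 0.13 m and z of pot_e in the frame of drawer_floor between -0.006 and 0.01 m and angle between pot_e's own z axis and vertical below 0.15 rad) and contact force between pot_e and cabinet below 3 N) or ((x of pot_e in the frame of tray_floor between -0.095 and 0.095 m and y of pot_e in the frame of tray_floor between -0.135 and 0.135 m and z of pot_e in the frame of tray_floor between -0.006 and 0.01 m and angle between pot_e's own z axis and vertical below 0.15 rad) and contact force between pot_e and tray above 3 N)) and (((x of pot_f in the frame of drawer_floor between -0.11 and 0.11 m and y of pot_f in the frame of drawer_floor between -0.13 and 0.13 m and z of pot_f in the frame of drawer_floor between -0.006 and 0.01 m and angle between pot_f's own z axis and vertical below 0.15 rad) and contact force between pot_f and cabinet below 3 N) or ((x of pot_f in the frame of tray_floor between -0.095 and 0.095 m and y of pot_f in the frame of tray_floor between -0.135 and 0.135 m and z of pot_f in the frame of tray_floor between -0.006 and 0.01 m and angle between pot_f's own z axis and vertical below 0.15 rad) and contact force between pot_f and tray above 3 N))), for 0.3 s.
At the end, for the whole second after the job is handed in: every full pot stands upright (within 0.15 rad) on the floor of the serving tray (its axis inside the tray's walls), every empty pot stands likewise on the drawer's floor, the drawer is home (less than 6 mm out), and all pots are at rest (all of step 2 and linear speed of each of pot_a, pot_b, pot_c, pot_d, pot_e, pot_f below 0.02 m/s and value of joint drawer below 0.006 m); the robot touches nothing.
It fails at once if a mug, bottle, jar, bowl or the spoon is moved by more than 30 mm (distance of any of mug, mug2, sauce, bowl, jar, spoon from where it was at the start of the episode above 0.03 m).
Of pot_a, pot_b, pot_c, pot_d, pot_e, pot_f only 4 to 5 are there at a start; the rules pass over those that are not, and their reading is None.
At some moment in a run one of tray may be knocked a few centimetres aside while the robot is not near it.
It also fails if it takes over 208 s, if anything falls off the work surface, if the arm or the gripper's body presses on something with over 40 N, if the wrist force passes 120 N, or if a joint passes its speed limit or range.

ROBOT

A 6-joint arm with a two-finger parallel gripper is mounted at the origin on the work surface. World frame = base frame: x ahead of the robot, y to its left, z up, the work surface at z = 0. Lengths are in mm, angles in rad, forces in N, time in s.
With the tool pointing down it reaches from about 350 to 1000 mm from the base axis. Payload 7.1 kg.
Tool frame: the origin (TCP) lies between the finger pads; the fingertips stand 25 mm ahead of it and the grasp point (between the pads) lies 6 mm ahead of it; z points along the fingers, y is the direction in which the jaws open and shut (so a half turn about z gives the same grasp; the last joint's range is limited). The gripper opens to 85 mm and grips with 20 to 120 N. Pads are 22 mm wide; open, the fingers measure 114 mm over their backs; the gripper's body (76 mm by 85 mm) begins 54 mm behind the grasp point. The pads swing forward as they close: fully open they stand 13 mm farther back than shut.
Start: joints at [1.105, 0.423, 1.63, -0, 1.089, -0.019], TCP at [270.019, 563.644, 256.319] pointing down, gripper open.
Joint ranges: [-3, 3], [-0.9, 2.11], [0.09, 2.58], [-1.31, 4.45], [0.11, 2.69], [-2.54, 2.54]. Speed limits (rad/s): [2.39, 2.39, 3.01, 3.14, 3.14, 3.14].

INTERFACE

Orientations are given as a unit quaternion [x, y, z, w].
In Python, from rig import r gives the robot as it stands.
- The arm moves only by the tool carry_out, never from a script. Its argument "steps" is a list that holds one entry, the list of rows, each a list of 4 numbers: the shift along the tool's x, y, z in units of 20 cm (1.0 is 20 cm), then the turn about the tool's z in units of 1.5 rad (1.0 is 1.5 rad). A call has 1 to 8 rows; each row is the pose to reach, as a shift and turn from the pose commanded when the call began, along the tool's axes at that moment; what a row does not reach only later rows make up. A row lasts 1/8 s, in which the tool goes at most 62.5 mm and 10.7 degrees, less where a joint would pass 70% of its speed; a pose out of reach is approached as far as the arm can. A call with a number of a shift or a turn outside -1 to 1 is refused whole. A call with a gripper value outside its range is refused whole. "gripper" is the opening, from 0 (shut) to 1 (fully open), set as the call begins (left out, the last holds). The fingers move at their own pace and stop on an object; the grip force is fixed at half the most. Time passes only in rows, so rows that repeat a pose let the fingers close. It gives the time, the measured TCP pose, the force and the opening at its end, in the units of the state.
- r.read_state(): the state, without advancing time (a new reading comes with each control period).
- r.snapshot(name): name is "scene" or "top" or "wrist"; returns a dict with "frame" (384x512x3 uint8, blue, green, red), "z_map" (384x512 float32, mm along the optical axis (not along the pixel's ray), 0 where there is no reading), "K" (3x3 intrinsics, pixels), "extrinsics" (4x4, takes a point from world to camera coordinates). Camera axes: x right, y down, z forward; pixel columns grow to the right and rows downward; lengths in mm; the calibration is good to about 2 mm. A picture is of the moment at which its call begins.
- r.sign_off(): hands the job in, once; it reports no verdict.
The state is a dict: "time": time; "joints": joint angles; "qvel": joint speeds; "joint_torque": joint torques, N m; "position": TCP position; "tcp_rot": TCP orientation; "wrist_force": force on the tool from outside, world axes, zero at the start; "torque": the same for the moment, N m; "opening": finger opening in mm.
Only numpy, scipy, OpenCV 4.12 (cv2) and the standard library are available. Lean on these libraries where they do the work, as an engineer would, in place of code of your own. Each camera call takes 0.05 s, during which the arm holds its last target.

## Working session

There is one attempt and no reset: what is moved stays moved. The work goes in short steps, Python scripts to look and compute and a tool call to move; the robot and the scene stay as the last step left them, time stands still between calls to the robot, and variables do not carry over. Pictures are saved under pics/ and viewed, and the job is handed in when it is done.

Besides the shell and the picture viewer there is one more tool, called after "Call:" as name(argument=value, ...) on one line, values as JSON. carry_out: Moves the arm, as the interface text tells. Its arguments: {"type":"object","properties":{"steps":{"type":"array"},"gripper":{"type":"number"}},"required":["steps"]}

```bash
ls; mkdir -p pics; python3 - <<'E'
from rig import r
import cv2,numpy as np
s=r.read_state();print(s)
for n in("scene","top","wrist"):
    d=r.snapshot(n);cv2.imwrite(f"pics/{n}0.png",d["frame"]);np.savez(f"{n}0.npz",**d)
    print(n,d["K"].tolist(),np.round(d["extrinsics"],3).tolist())
E
```

```text
pics
{'time': 0.0, 'joints': array([ 1.10499987e+00,  4.23867167e-01,  1.63073156e+00,  2.58034150e-05,
        1.08857050e+00, -1.90072152e-02]), 'qvel': array([-2.45875731e-04, -5.70787515e-04,  1.07643464e-03,  2.20476132e-04,
       -1.00560224e-03,  3.31462098e-05]), 'joint_torque': array([ 1.70356408e-03, -5.57403946e+01, -2.81732690e+01,  4.25711664e-05,
        7.59431859e-03, -1.47604442e-05]), 'position': array([269.78454812, 563.19231583, 255.51288619]), 'tcp_rot': array([ 2.21546936e-01,  9.75149391e-01, -7.62500761e-04, -2.00308735e-04]), 'wrist_force': array([0.46838314, 0.16414416, 0.32148131]), 'torque': array([-0.00546616,  0.00741254,  0.00358011]), 'opening': 85.01631829759731}
scene [[350.920676127555, 0.0, 259.59634024722976], [0.0, 350.920676127555, 192.57028513626108], [0.0, 0.0, 1.0]] [[1.0, 0.02, 0.005, -561.698], [0.021, -0.931, -0.365, -32.466], [-0.003, 0.365, -0.931, 1320.535], [0.0, 0.0, 0.0, 1.0]]
top [[399.80463302758176, 0.0, 253.84043099907944], [0.0, 399.80463302758176, 185.1433773310107], [0.0, 0.0, 1.0]] [[0.027, -0.999, 0.024, -91.527], [-0.987, -0.03, -0.156, 568.379], [0.157, -0.019, -0.987, 1317.253], [0.0, 0.0, 0.0, 1.0]]
wrist [[314.6293995464001, 0.0, 249.90670502491128], [0.0, 314.6293995464001, 194.75380142236497], [0.0, 0.0, 1.0]] [[0.432, 0.902, -0.002, -624.532], [0.864, -0.413, 0.288, -37.471], [0.259, -0.126, -0.958, 380.183], [0.0, 0.0, 0.0, 1.0]]
```

View pics/scene0.png

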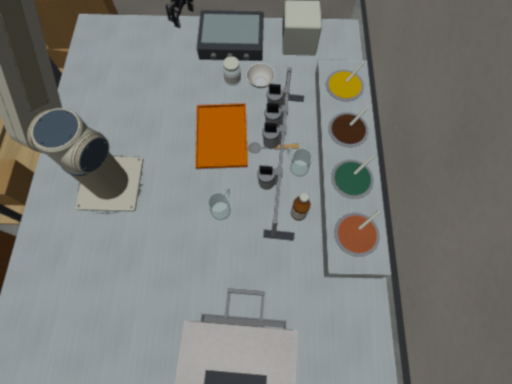

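View pics/top0.png

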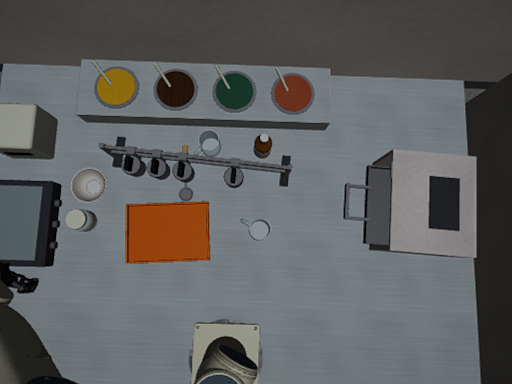

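View pics/wrist0.png

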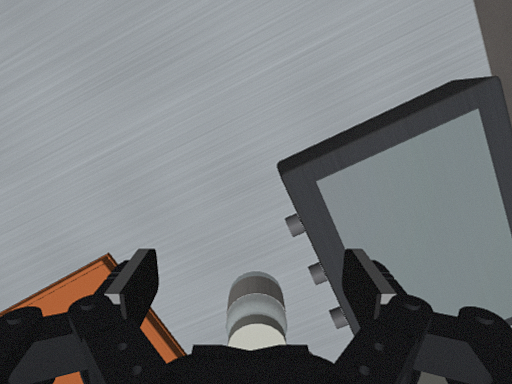

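The scene and top views show four pots: grips in the top view are near (131,163), (157,167), (182,170) and (233,177). The tray is at about (168,232), the drawer handle at about (347,201), and a spoon lies under the rack at about (185,170). The drawer opens toward +y. Next I measure these.

```bash
cat > h.py <<'E'
import numpy as np,cv2
def cloud(d):
    z=d["z_map"].astype(float);K=d["K"];E=d["extrinsics"]
    v,u=np.mgrid[:z.shape[0],:z.shape[1]]
    c=np.stack([(u-K[0,2])/K[0,0]*z,(v-K[1,2])/K[1,1]*z,z],-1)
    w=(c-E[:3,3])@E[:3,:3]; w[z<=0]=np.nan
    return w
def ray(d,uv,h):
    K=d["K"];E=d["extrinsics"];p=np.array([(uv[0]-K[0,2])/K[0,0],(uv[1]-K[1,2])/K[1,1],1])
    dr=E[:3,:3].T@p;o=-E[:3,:3].T@E[:3,3];return o+dr*(h-o[2])/dr[2]
def proj(d,P):
    K=d["K"];E=d["extrinsics"];c=E[:3,:3]@np.array(P,float)+E[:3,3];q=K@c;return q[:2]/q[2]
def rect(pts):
    (c,s,a)=cv2.minAreaRect(np.asarray(pts,np.float32));return np.round(c,1),np.round(s,1),round(a,1)
E
python3 - <<'E'
from h import *
for n in("top","scene"):
    d=dict(np.load(n+"0.npz"));w=cloud(d);hsv=cv2.cvtColor(d["frame"],cv2.COLOR_BGR2HSV);H,S,V=cv2.split(hsv)
    x,y,z=w[...,0],w[...,1],w[...,2]
    print(n,"table z",np.nanmedian(z[V>0][:]))
    m=(S>150)&(H<20)&(abs(z-15)<14)&(x<560)&(V>90)
    k,l,st,c=cv2.connectedComponentsWithStats(m.astype(np.uint8)); i=1+st[1:,4].argmax();mm=l==i
    print("tray",rect(w[mm][:,:2]),rect(w[mm&(z>14)][:,:2]),np.percentile(z[mm],[5,50,95]))
    # rail
    m=(abs(z-162)<10)&(x>550)&(x<850)&(y<450)&(y>-250)
    k,l,st,c=cv2.connectedComponentsWithStats(m.astype(np.uint8),connectivity=8)
    for i in range(1,k):
        if st[i,4]>15: print("z~165",st[i,4],rect(w[l==i][:,:2]),np.median(z[l==i]))
    m=(z>175)&(z<205)&(x>500)&(x<850)&(y<450)&(y>-250)
    k,l,st,c=cv2.connectedComponentsWithStats(m.astype(np.uint8))
    for i in range(1,k):
        if st[i,4]>5: print("grip",st[i,4],rect(w[l==i][:,:2]),np.median(z[l==i]),V[l==i].mean())
    m=(z>52)&(z<85)&(y<-250)&(y>-480)&(x>200)&(x<700)
    k,l,st,c=cv2.connectedComponentsWithStats(m.astype(np.uint8))
    for i in range(1,k):
        if st[i,4]>15: print("handle",st[i,4],rect(w[l==i][:,:2]),np.median(z[l==i]))
    m=(z>190)&(z<210)&(y<-350)&(x>200)&(x<700)
    print("cab",rect(w[m][:,:2]))
    m=(z>40)&(z<180)&(x>350)&(x<560)&(y>-200)&(y<400)
    k,l,st,c=cv2.connectedComponentsWithStats(m.astype(np.uint8))
    for i in range(1,k):
        if st[i,4]>15: print("other",st[i,4],rect(w[l==i][:,:2]),np.percentile(z[l==i],[5,95]))
    im=cv2.resize(d["frame"],None,fx=4,fy=4,interpolation=cv2.INTER_CUBIC)
    a=im[480:880,350:1250] if n=="top" else im[250:980,850:1350]
    cv2.imwrite(f"pics/{n}0z.png",cv2.resize(a,(780,int(780*a.shape[0]/a.shape[1]))) if n=="top" else cv2.resize(a,(410,600)))
E
```

```text
top table z -0.33137161857023406
tray (array([407.5, 215.1]), array([200.2, 279.4]), 3.8) (array([406.3, 215.2]), array([197.8, 279. ]), 3.9) [ 2.11035585  6.2262032  21.06600893]
z~165 54 (array([702.7, -99.1]), array([25.4, 22.2]), 1.5) 168.8658063203165
z~165 857 (array([633.1, 114.1]), array([600.2,  25.9]), 85.3) 165.1624178222459
z~165 27 (array([607.1, 314. ]), array([ 5. , 41.9]), 82.3) 158.86636619084496
z~165 23 (array([600.2, 232.8]), array([ 3.2, 41.7]), 82.2) 162.73047387190036
z~165 17 (array([593.3, 151.4]), array([ 3.2, 42.4]), 81.6) 162.74704164267678
grip 14 (array([661. , 405.5]), array([ 8.5, 18.4]), 62.0) 176.8018006197854 92.5
grip 81 (array([606. , 320.7]), array([14.9, 41.7]), 86.0) 186.35154889507334 15.333333333333334
grip 74 (array([598.9, 238.2]), array([14.3, 42. ]), 82.3) 186.87540766888654 15.972972972972974
grip 72 (array([592.7, 157.3]), array([14.1, 42.9]), 84.9) 186.7485078796409 16.375
grip 10 (array([ 609. , -180.2]), array([ 6.6, 15.6]), 46.0) 176.1392361888797 87.4
grip 67 (array([579.4,  -5.9]), array([13.5, 42.5]), 85.3) 186.9996150351896 16.5
[... 1161 characters left out ...]
666666667
grip 67 (array([600.1, 237.3]), array([14.1, 43.3]), 84.6) 187.314384543896 28.16417910447761
grip 68 (array([593.5, 156. ]), array([16.9, 42.8]), 83.6) 187.26246256168622 29.352941176470587
grip 72 (array([580.4,  -7.2]), array([15.3, 42.8]), 86.4) 187.75698067846213 40.111111111111114
grip 16 (array([ 612.7, -181.8]), array([13.8, 12.2]), 7.8) 177.2929080054002 130.25
handle 328 (array([ 521.8, -424.6]), array([ 87.2, 119.8]), 86.6) 61.33990215086349
cab (array([ 514.1, -562.3]), array([151.9, 312. ]), 87.5)
other 36 (array([555.9,  -9.5]), array([ 6.9, 37.6]), 2.1) [ 83.72251684 159.58090306]
other 331 (array([420.1, -85.8]), array([71.3, 95.6]), 2.3) [ 44.20281878 102.77195467]
```

View pics/top0z.png

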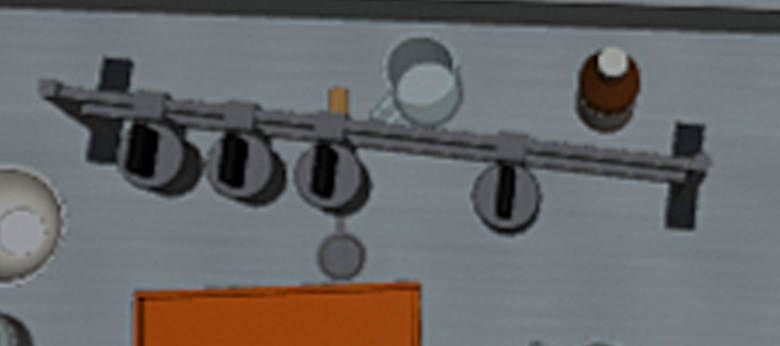

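View pics/scene0z.png

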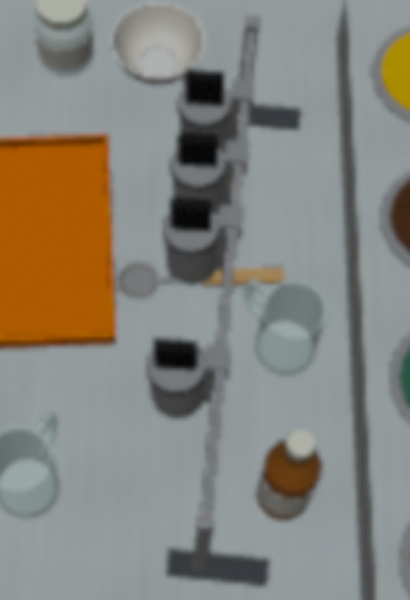

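```bash
cat >> h.py <<'E'
from scipy.spatial.transform import Rotation as Rn
def plan(s,target=None,delta=None,jaw=None):
    """tool-frame units from current state to world target/delta; jaw = desired world angle (deg) of tool y (mod 180)"""
    R=Rn.from_quat(s["tcp_rot"]).as_matrix();p=np.array(s["position"])
    d=np.array(delta,float) if target is None else np.array(target,float)-p
    t=0
    if jaw is not None:
        a=np.degrees(np.arctan2(R[1,1],R[0,1]));t=(jaw-a+90)%180-90;t=-np.radians(t)/1.5
    return np.round(np.r_[R.T@d/200,t],4)
E
python3 - <<'E'
from h import *
for n in("top","scene"):
    d=dict(np.load(n+"0.npz"));w=cloud(d).reshape(-1,3)
    ax=np.array([.0555,.9985]);pe=np.array([.9985,-.0555]);c=np.array([511.4,-616.2])
    u=(w[:,:2]-c)@ax;v=(w[:,:2]-c)@pe
    m=(abs(v)<50)&(u>90)&(u<260)
    for a in range(90,256,6):
        q=m&(u>=a)&(u<a+6)
        if q.sum():print(n,a,np.percentile(w[q,2],[5,50,95]).round(),q.sum())
    m=(u>100)&(u<270)&(w[:,2]>68)&(w[:,2]<78)&(abs(v)<100)
    k=m&(u>220);print("bar",rect(w[k,:2]),w[k].mean(0), np.percentile(v[k],[0,100]))
E
```

```text
top 90 [ 17. 197. 202.] 116
top 96 [ 16. 196. 202.] 113
top 102 [ 16. 197. 202.] 111
top 108 [ 16. 197. 202.] 120
top 114 [ 15. 196. 201.] 112
top 120 [ 15. 197. 202.] 114
top 126 [ 15. 191. 202.] 104
top 132 [13. 19. 25.] 49
top 138 [15. 20. 23.] 36
top 144 [40. 42. 42.] 3
top 150 [-3. 28. 47.] 128
top 156 [-4.  1. 42.] 61
top 162 [-7. -0.  4.] 50
top 168 [-5. -1.  7.] 45
top 174 [-5. -1.  5.] 47
top 180 [-6. -1.  4.] 42
top 186 [-6. -1.  5.] 49
top 192 [-4. -0.  3.] 44
top 198 [-5. -0.  4.] 46
top 204 [-3.  0.  5.] 22
top 222 [-6. 35. 74.] 54
top 228 [-4. 67. 75.] 101
top 234 [-5. 54. 74.] 120
top 240 [-6. -1.  4.] 46
top 246 [-5. -1.  3.] 48
top 252 [-7. -1.  3.] 45
bar (array([ 524.5, -385.7]), array([ 12.8, 118.3]), 86.9) [ 524.24560615 -385.45562007   71.90028426] [-58.90072736  59.42222901]
scene 90 [198. 201. 204.] 90
scene 96 [198. 201. 204.] 88
scene 102 [198. 201. 204.] 90
scene 108 [198. 201. 203.] 89
scene 114 [198. 201. 203.] 89
scene 120 [198. 201. 204.] 87
scene 126 [ 19. 198. 202.] 53
scene 132 [17. 21. 24.] 63
scene 138 [18. 21. 25.] 62
scene 144 [17. 21. 45.] 70
scene 150 [42. 46. 49.] 51
scene 156 [-2.  1.  3.] 59
scene 162 [-2.  1.  5.] 58
scene 168 [-2.  2.  5.] 59
scene 174 [-2.  1.  4.] 56
scene 180 [-2.  1.  6.] 56
scene 186 [-3.  2.  5.] 58
scene 192 [-3.  1.  4.] 56
scene 198 [-4.  1.  5.] 57
scene 204 [-3.  1.  5.] 57
scene 210 [-2.  1.  5.] 55
scene 216 [-2.  1.  4.] 58
scene 222 [-2. 57. 76.] 121
scene 228 [70. 74. 76.] 63
scene 234 [69. 73. 76.] 13
scene 240 [-2.  2.  5.] 31
scene 246 [-3.  1.  5.] 55
scene 252 [-2.  1.  6.] 56
bar (array([ 524.8, -387.1]), array([ 11.9, 117.9]), 86.5) [ 525.06724024 -387.28273423   73.17427734] [-58.25759613  59.61976202]
```

Four pots occupy slots y≈320, 238, 156 and -6. The rack is yawed -4.75°. The drawer is about 30 mm out, with its bar at (524.5,-386.5) and top z≈73, which matches the given 73. Now I move to the handle.

Call:
carry_out(steps=[[[-0.16,-0.19,0,-0.065],[-0.32,-0.38,0,-0.13],[-0.48,-0.57,0,-0.2],[-0.65,-0.76,0,-0.262]]], gripper=0.6)

```text
time: 0.65
position: [321.6, 368.8, 256.2]
tcp_rot: [0.025, 1.0, -0.0, -0.0]
wrist_force: [0.7, 0.3, 0.0]
opening: 51.3
```

Call:
carry_out(steps=[[[-0.075,-0.23,0,0],[-0.15,-0.46,0,0],[-0.225,-0.7,0,0],[-0.305,-0.93,0,0]]])

```text
time: 1.15
position: [372.5, 179.8, 256.4]
tcp_rot: [0.027, 1.0, 0.0, 0.0]
wrist_force: [0.3, 0.7, -0.7]
opening: 51.0
```

Call:
carry_out(steps=[[[-0.075,-0.23,0,0],[-0.15,-0.46,0,0],[-0.225,-0.7,0,0],[-0.305,-0.93,0,0]]])

```text
time: 1.65
position: [423.5, -9.3, 256.4]
tcp_rot: [0.027, 1.0, 0.0, 0.0]
wrist_force: [0.6, 0.1, -0.6]
opening: 51.4
```

Call:
carry_out(steps=[[[-0.075,-0.23,0,0],[-0.15,-0.46,0,0],[-0.225,-0.7,0,0],[-0.305,-0.93,0,0]]])

```text
time: 2.15
position: [474.4, -198.4, 256.2]
tcp_rot: [0.027, 1.0, 0.0, -0.0]
wrist_force: [1.1, 0.5, -0.3]
opening: 51.4
```

Call:
carry_out(steps=[[[-0.075,-0.23,0,0],[-0.15,-0.46,0,0],[-0.225,-0.7,0,0],[-0.305,-0.93,0,0],[-0.305,-0.93,0,0],[-0.305,-0.93,0,0]]])

```text
time: 2.9
position: [524.7, -385.1, 255.6]
tcp_rot: [0.027, 1.0, 0.001, -0.001]
wrist_force: [-0.5, 0.4, 0.5]
opening: 51.4
```

```bash
python3 - <<'E'
from rig import r
from h import *
s=r.read_state();print(s["time"],s["position"],s["tcp_rot"],s["joints"],s["opening"])
print(plan(s,[524.5,-386.5,66],jaw=86.8))
E
```

```text
2.9 [ 524.65400727 -385.07887406  255.59884927] [ 2.70793949e-02  9.99632877e-01  6.13084948e-04 -6.64216146e-04] [-6.51539521e-01  4.62313641e-01  1.56866897e+00  2.43197650e-04
  1.11240467e+00 -2.16827823e+00] 51.35505982304969
[-9.00e-04 -8.30e-03  9.48e-01  1.10e-03]
```

Call:
carry_out(steps=[[[0,-0.008,0.25,0],[0,-0.008,0.5,0],[0,-0.008,0.75,0],[0,-0.008,0.945,0],[0,-0.008,0.945,0]]])

```text
time: 3.52
position: [523.1, -384.4, 64.5]
tcp_rot: [0.026, 1.0, 0.002, -0.003]
wrist_force: [-0.1, -1.5, -0.0]
opening: 51.1
```

Call:
carry_out(steps=[[[0,0,0,0],[0,0,0,0],[0,0,0,0],[0,0,0,0],[0,0,0,0]]], gripper=0)

```text
time: 4.15
position: [526.4, -388.1, 69.9]
tcp_rot: [0.027, 1.0, -0.001, 0.002]
wrist_force: [-0.0, 1.1, 8.4]
opening: 11.3
```

Call:
carry_out(steps=[[[0.0,0.1,0,0],[0.0,0.2,0,0],[0.0,0.3,0,0],[0,0.4,0,0],[0,0.5,0,0],[0,0.6,0,0],[0,0.7,0,0],[0,0.78,0,0]]])

```text
time: 5.15
position: [535.5, -232.2, 69.9]
tcp_rot: [0.027, 1.0, -0.001, 0.002]
wrist_force: [-0.6, -3.3, 8.0]
opening: 11.0
```

Call:
carry_out(steps=[[[0,0.03,0,0],[0,0.06,0,0],[0,0.06,0,0],[0,0.06,0,0]]])

```text
time: 5.65
position: [536.1, -221.7, 69.9]
tcp_rot: [0.027, 1.0, -0.002, 0.003]
wrist_force: [-1.1, -8.8, 7.1]
opening: 11.2
```

Call:
carry_out(steps=[[[0,0,0,0],[0,0,0,0],[0,0,0,0]]], gripper=0.5)

```text
time: 6.02
position: [534.1, -219.3, 67.4]
tcp_rot: [0.027, 1.0, 0.0, -0.0]
wrist_force: [-0.1, 0.6, 0.0]
opening: 42.6
```

Call:
carry_out(steps=[[[0,0,-0.25,0],[0,0,-0.5,0],[0,0,-0.75,0],[0,0,-1,0],[0,0,-1,0]]])

```text
time: 6.65
position: [536.3, -220.2, 271.7]
tcp_rot: [0.027, 1.0, -0.001, 0.004]
wrist_force: [-0.1, 0.8, -0.7]
opening: 42.6
```

```bash
python3 - <<'E'
from rig import r
from h import *
for n in("top","scene"):
    d=r.snapshot(n);cv2.imwrite(f"pics/{n}1.png",d["frame"]);np.savez(f"{n}1.npz",**d)
    w=cloud(d).reshape(-1,3)
    ax=np.array([.0555,.9985]);pe=np.array([.9985,-.0555]);c=np.array([511.4,-616.2])
    u=(w[:,:2]-c)@ax;v=(w[:,:2]-c)@pe
    m=(u>130)&(u<335)&(w[:,2]>14)&(w[:,2]<27)&(abs(v)<140)
    print(n,"floor",rect(w[m,:2]),np.percentile(u[m],[1,99]),np.percentile(v[m],[1,99]),np.median(w[m,2]))
    m=(u>145)&(u<440)&(w[:,2]>40)&(w[:,2]<52)&(abs(v)<160)
    print(n,"rim",np.percentile(u[m],[0,1,99,100]),np.percentile(v[m],[1,99]))
    m=(u>330)&(u<480)&(w[:,2]>67)&(w[:,2]<78)&(abs(v)<80)
    print("bar",rect(w[m,:2]),np.percentile(u[m],[1,99]))
s=r.read_state();print(s["time"],s["position"],s["wrist_force"])
E
```

```text
top floor (array([ 521.9, -389.4]), array([194. , 265.7]), 86.8) [131.05306082 309.8155384 ] [-127.56581645  127.08582893] 19.367506494781765
top rim [145.70714652 145.8855613  324.52637597 324.6295507 ] [-135.0458832   134.75177625]
bar (array([ 576.2, -201.5]), array([76.5, 14. ]), 32.0) [395.03632135 444.96937779]
scene floor (array([ 523.6, -392.1]), array([189.1, 261. ]), 86.7) [132.20998541 316.79019351] [-128.58808156  127.63275122] 21.13453286230626
scene rim [145.61839354 148.83083777 431.11741743 433.37518031] [-134.92891663  134.73444747]
bar (array([ 546.5, -217.4]), array([136.3,  36.9]), 11.7) [391.29467211 432.21257004]
6.75 [ 533.97168849 -219.23628662  267.31063074] [-0.56593643  0.0150763  -0.62842743]
```

View pics/top1.png

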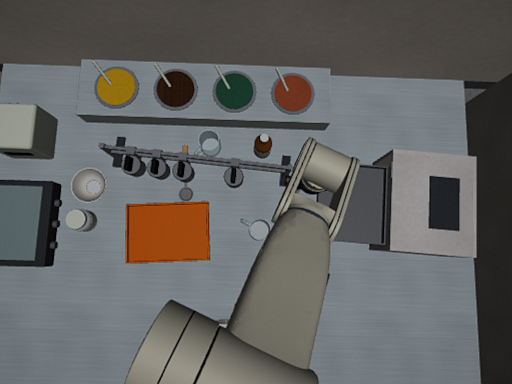

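The drawer is out about 197 mm, with its front rim at u≈324 and its visible floor at u≈131 to 319. Now the pot nearest, at slot y≈-6.

```bash
python3 - <<'E'
from rig import r
from h import *
s=r.read_state()
print(plan(s,[580.0,-6.5,267],jaw=85.25))
E
```

```text
[-0.1729  1.0745  0.0015  0.0196]
```

Call:
carry_out(steps=[[[-0.04,0.25,0,0.005],[-0.09,0.5,0,0.01],[-0.13,0.75,0,0.015],[-0.173,0.99,0,0.02],[-0.173,0.99,0,0.02]]])

```text
time: 7.38
position: [578.7, -20.7, 265.0]
tcp_rot: [0.04, 0.999, 0.0, -0.002]
wrist_force: [0.3, -0.6, -0.9]
opening: 42.7
```

Call:
carry_out(steps=[[[0,0.08,0,0],[0,0.08,0,0],[0,0.08,0,0],[0,0.08,0,0]]])

```text
time: 7.88
position: [580.6, -8.5, 267.3]
tcp_rot: [0.042, 0.999, -0.0, 0.0]
wrist_force: [0.2, -0.9, 0.2]
opening: 42.7
```

```bash
python3 - <<'E'
from rig import r
from h import *
s=r.read_state()
print(s["position"],plan(s,[580.0,-6.5,176],jaw=85.25))
d=r.snapshot("wrist");cv2.imwrite("pics/w1.png",d["frame"])
E
```

```text
[580.6296512   -8.45818765 267.34327494] [ 0.004   0.0095  0.4567 -0.0013]
```

View pics/w1.png

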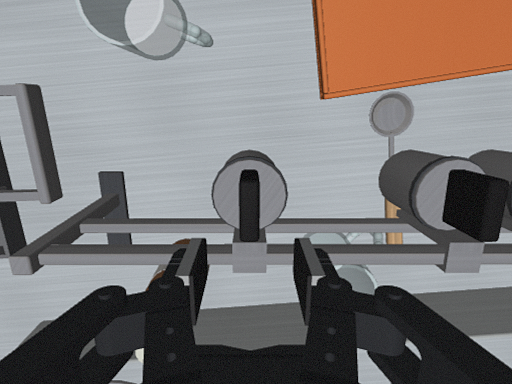

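The wrist view shows the grip at u≈249, centred between the fingers (206 and 293). Descending to close on it.

Call:
carry_out(steps=[[[0,0.01,0.15,0],[0,0.01,0.3,0],[0,0.01,0.455,0],[0,0.01,0.455,0],[0,0.01,0.455,0]]])

```text
time: 8.55
position: [581.5, -5.9, 177.3]
tcp_rot: [0.042, 0.999, -0.0, 0.001]
wrist_force: [0.0, 1.3, 0.8]
opening: 42.8
```

Call:
carry_out(steps=[[[0,0,0,0],[0,0,0,0],[0,0,0,0],[0,0,0,0],[0,0,0,0]]], gripper=0)

```text
time: 9.18
position: [581.7, -6.0, 177.7]
tcp_rot: [0.042, 0.999, -0.0, 0.001]
wrist_force: [-1.4, -2.8, 6.8]
opening: 13.0
```

Call:
carry_out(steps=[[[0,0,-0.05,0],[0,0,-0.1,0],[0,0,-0.15,0],[0,0,-0.2,0],[0,0,-0.2,0],[0,0,-0.2,0],[0,0,-0.2,0],[0,0,-0.2,0]]])

```text
time: 10.18
position: [580.7, -5.7, 216.0]
tcp_rot: [0.042, 0.999, -0.0, -0.0]
wrist_force: [-0.6, -0.7, -4.4]
opening: 13.4
```

Call:
carry_out(steps=[[[0.08,0,0,0],[0.16,0,0,0],[0.24,0,0,0],[0.32,0,0,0],[0.38,0,0,0],[0.38,0,0,0],[0.38,0,0,0],[0.38,0,0,0]]])

```text
time: 11.18
position: [505.8, 0.6, 216.4]
tcp_rot: [0.042, 0.999, 0.0, 0.0]
wrist_force: [-0.1, -0.6, -3.7]
opening: 13.3
```

Call:
carry_out(steps=[[[0,0,-0.1,0],[0,0,-0.2,0],[0,0,-0.2,0],[0,0,-0.2,0],[0,0,-0.2,0]]])

```text
time: 11.8
position: [504.6, 0.7, 255.3]
tcp_rot: [0.042, 0.999, -0.0, -0.001]
wrist_force: [0.1, 0.0, -4.6]
opening: 13.1
```

```bash
python3 - <<'E'
from rig import r
from h import *
f=[]
for n in("wrist","top","scene","scene","scene","scene"):
    d=r.snapshot(n);f.append(r.read_state()["wrist_force"])
    if n!="wrist": np.savez(f"{n}2.npz",**d)
    cv2.imwrite(f"pics/{n}2.png",d["frame"])
print(np.mean(f,0),np.std(f,0));s=r.read_state();print(s["position"],s["joints"])
for n in("top","scene"):
    d=dict(np.load(n+"2.npz"));w=cloud(d);H,S,V=cv2.split(cv2.cvtColor(d["frame"],cv2.COLOR_BGR2HSV));z=w[...,2];x=w[...,0]
    m=(S>150)&(H<20)&(abs(z-15)<14)&(x<560)&(V>90)
    k,l,st,c=cv2.connectedComponentsWithStats(m.astype(np.uint8)); mm=l==1+st[1:,4].argmax();print(n,rect(w[mm][:,:2]))
E
```

```text
[-0.16192321 -0.08336326 -4.51859849] [0.34648544 0.64971578 0.41092485]
[505.07662725   0.65843733 256.08869158] [-2.22305984e-02  2.47627911e-01  1.89131396e+00 -6.22894782e-05
  1.00302508e+00 -1.50924865e+00]
top (array([405. , 250.4]), array([199.9, 208.9]), 3.8)
scene (array([383.5, 182.7]), array([145.9, 224.1]), 4.2)
```

View pics/scene2.png

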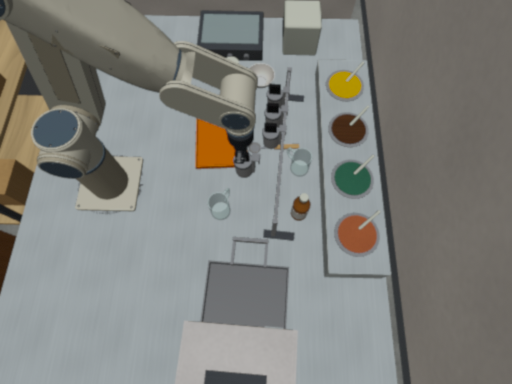

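Measured force is 4.5 N, so this pot is full. The tray looks unmoved (occlusion clips part of the rectangle). Taking it to the tray at (-40,-85).

```bash
python3 - <<'E'
from rig import r
from h import *
s=r.read_state();print(plan(s,[373,126.5,256],jaw=85.25))
E
```

```text
[ 7.107e-01  5.718e-01  7.000e-04 -6.000e-04]
```

Call:
carry_out(steps=[[[0.15,0.12,0,0],[0.35,0.28,0,0],[0.55,0.44,0,0],[0.71,0.57,0,0],[0.71,0.57,0,0],[0.71,0.57,0,0]]])

```text
time: 12.85
position: [373.7, 126.3, 256.7]
tcp_rot: [0.041, 0.999, 0.0, 0.001]
wrist_force: [0.6, -0.1, -4.6]
opening: 13.0
```

Call:
carry_out(steps=[[[0,0,0.2,0],[0,0,0.4,0],[0,0,0.55,0],[0,0,0.63,0],[0,0,0.66,0],[0,0,0.66,0]]])

```text
time: 13.6
position: [373.9, 125.9, 124.3]
tcp_rot: [0.042, 0.999, -0.0, 0.0]
wrist_force: [0.2, 0.3, -4.6]
opening: 13.6
```

```bash
python3 - <<'E'
from rig import r
from h import *
s=r.read_state();print(s["position"],s["wrist_force"])
d=r.snapshot("wrist");cv2.imwrite("pics/w3.png",d["frame"])
E
```

```text
[373.87136189 125.87707385 124.30302557] [ 0.16829903  0.32568814 -4.59066128]
```

View pics/w3.png

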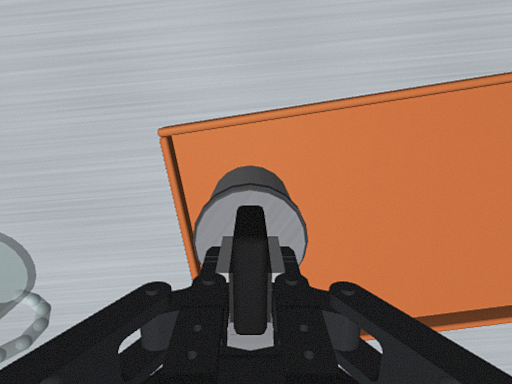

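The wrist view shows the pot inside the tray, about 20 px clear of the left wall. Lowering it and releasing.

Call:
carry_out(steps=[[[0,0,0.015,0],[0,0,0.025,0],[0,0,0.03,0],[0,0,0.03,0]]])

```text
time: 14.15
position: [376.6, 126.7, 120.8]
tcp_rot: [0.041, 0.999, 0.001, 0.004]
wrist_force: [1.7, -4.8, 22.7]
opening: 13.5
```

Call:
carry_out(steps=[[[0,0,0,0],[0,0,0,0],[0,0,0,0]]], gripper=0.45)

```text
time: 14.52
position: [373.1, 126.2, 118.4]
tcp_rot: [0.042, 0.999, 0.0, 0.0]
wrist_force: [0.2, 0.3, -0.9]
opening: 38.2
```

Call:
carry_out(steps=[[[0,0,-0.2,0],[0,0,-0.4,0],[0,0,-0.6,0],[0,0,-0.73,0],[0,0,-0.73,0]]])

```text
time: 15.15
position: [374.2, 126.5, 265.9]
tcp_rot: [0.042, 0.999, 0.001, 0.002]
wrist_force: [0.3, -0.9, -0.3]
opening: 38.7
```

```bash
python3 - <<'E'
from rig import r
from h import *
s=r.read_state();print(s["position"],s["wrist_force"],plan(s,[593.2,156.7,267],jaw=85.25))
d=r.snapshot("wrist");cv2.imwrite("pics/w4.png",d["frame"])
E
```

```text
[374.20341105 126.48878262 265.90740363] [ 0.2674099  -0.91937074 -0.26819041] [-1.0785e+00  2.4210e-01 -8.0000e-04 -5.0000e-04]
```

View pics/w4.png

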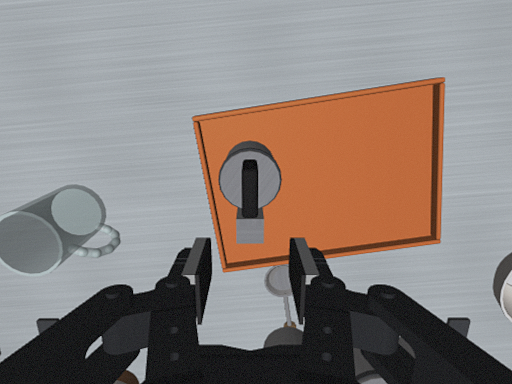

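The pot stands upright in the tray at about (250,180). Next is the pot at (593,157).

Call:
carry_out(steps=[[[-0.25,0.06,0,0],[-0.5,0.12,0,0],[-0.75,0.18,0,0],[-0.99,0.242,0,0]]])

```text
time: 15.7
position: [575.4, 157.8, 261.9]
tcp_rot: [0.042, 0.999, -0.0, -0.002]
wrist_force: [0.9, 0.2, 1.2]
opening: 39.0
```

Call:
carry_out(steps=[[[-0.088,0,0,0],[-0.088,0,0,0],[-0.088,0,0,0],[-0.088,0,0,0]]])

```text
time: 16.2
position: [590.8, 156.2, 264.4]
tcp_rot: [0.042, 0.999, -0.0, -0.0]
wrist_force: [-0.0, 0.9, 0.7]
opening: 38.5
```

```bash
python3 - <<'E'
from rig import r
from h import *
s=r.read_state();print(s["position"],s["wrist_force"],plan(s,[593.2,156.7,177],jaw=85.25))
d=r.snapshot("wrist");cv2.imwrite("pics/w5.png",d["frame"])
E
```

```text
[590.82904253 156.22637098 264.35875114] [-0.03115891  0.92744293  0.69001583] [-0.0119  0.0034  0.4368 -0.0005]
```

View pics/w5.png

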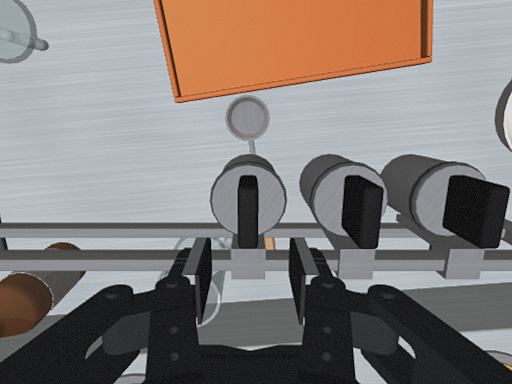

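The grip is centred (u≈248). Grasping, lifting and drawing it off.

Call:
carry_out(steps=[[[-0.01,0,0.15,0],[-0.01,0.003,0.3,0],[-0.01,0.003,0.437,0],[-0.01,0.003,0.437,0],[-0.01,0.003,0.437,0]]])

```text
time: 16.88
position: [594.5, 157.0, 178.1]
tcp_rot: [0.042, 0.999, 0.0, 0.001]
wrist_force: [0.7, -1.2, 0.4]
opening: 38.4
```

Call:
carry_out(steps=[[[0,0,0,0],[0,0,0,0],[0,0,0,0],[0,0,0,0],[0,0,0,0]]], gripper=0)

```text
time: 17.5
position: [594.8, 156.8, 178.3]
tcp_rot: [0.042, 0.999, 0.0, 0.001]
wrist_force: [-2.3, -1.0, 6.4]
opening: 13.3
```

Call:
carry_out(steps=[[[0,0,-0.05,0],[0,0,-0.1,0],[0,0,-0.15,0],[0,0,-0.2,0],[0,0,-0.25,0],[0,0,-0.25,0],[0,0,-0.25,0]]])

```text
time: 18.38
position: [593.9, 156.7, 226.7]
tcp_rot: [0.042, 0.999, -0.0, -0.0]
wrist_force: [0.4, -0.6, -1.5]
opening: 13.5
```

Call:
carry_out(steps=[[[0.08,0,0,0],[0.16,0,0,0],[0.24,0,0,0],[0.32,0,0,0],[0.38,0,0,0],[0.38,0,-0.1,0],[0.38,0,-0.15,0],[0.38,0,-0.15,0]]])

```text
time: 19.38
position: [518.9, 163.3, 257.8]
tcp_rot: [0.042, 0.999, 0.0, 0.001]
wrist_force: [-0.2, 0.9, -2.2]
opening: 13.1
```

```bash
python3 - <<'E'
from rig import r
from h import *
f=[]
for n in("wrist","top","scene","scene","scene","scene"):
    d=r.snapshot(n);f.append(r.read_state()["wrist_force"])
    if n!="wrist": np.savez(f"{n}3.npz",**d)
    cv2.imwrite(f"pics/{n}3.png",d["frame"])
print(np.mean(f,0),np.std(f,0));s=r.read_state();print(s["position"],s["joints"])
for n in("top","scene"):
    d=dict(np.load(n+"3.npz"));w=cloud(d);H,S,V=cv2.split(cv2.cvtColor(d["frame"],cv2.COLOR_BGR2HSV));z=w[...,2];x=w[...,0]
    m=(S>150)&(H<20)&(abs(z-15)<14)&(x<560)&(V>90)
    k,l,st,c=cv2.connectedComponentsWithStats(m.astype(np.uint8)); mm=l==1+st[1:,4].argmax();print(n,rect(w[mm][:,:2]))
E
```

```text
[ 0.10268988 -0.1364874  -1.57410875] [0.29922541 0.37234823 0.19085388]
[518.13719324 163.00680115 256.30736268] [ 2.82908426e-01  3.04106095e-01  1.81089381e+00 -4.61999921e-05
  1.02767350e+00 -1.20398900e+00]
top (array([412.9, 115.8]), array([197.5,  80.6]), 3.7)
scene (array([406.2, 214.4]), array([194.9, 282.4]), 3.6)
```

View pics/scene3.png

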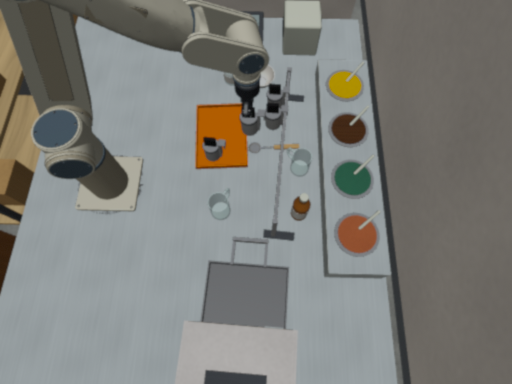

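Measured force is 1.6 N, so this pot is empty. Taking it to the drawer at world (456,-343).

Call:
carry_out(steps=[[[0.005,-0.15,0,0],[0.01,-0.38,0,0],[0.02,-0.62,0,0],[0.032,-0.85,0,0]]])

```text
time: 20.18
position: [497.4, -7.1, 256.6]
tcp_rot: [0.042, 0.999, -0.0, -0.0]
wrist_force: [-0.1, -0.7, -1.5]
opening: 13.2
```

Call:
carry_out(steps=[[[0.008,-0.22,0,0],[0.016,-0.44,0,0],[0.024,-0.66,0,0],[0.032,-0.85,0,0]]])

```text
time: 20.68
position: [476.8, -176.2, 256.7]
tcp_rot: [0.042, 0.999, 0.0, -0.0]
wrist_force: [-0.0, 0.5, -1.9]
opening: 13.2
```

Call:
carry_out(steps=[[[0.008,-0.25,0,0],[0.016,-0.5,0,0],[0.024,-0.7,0,0],[0.032,-0.85,0,0],[0.032,-0.85,0,0],[0.032,-0.85,0,0]]])

```text
time: 21.42
position: [456.3, -342.9, 256.4]
tcp_rot: [0.042, 0.999, 0.0, -0.0]
wrist_force: [0.0, 0.7, -1.3]
opening: 13.2
```

```bash
python3 - <<'E'
from rig import r
from h import *
s=r.read_state();print(s["position"],s["wrist_force"],s["joints"],plan(s,[456.5,-342.7,138],jaw=85.25))
d=r.snapshot("wrist");cv2.imwrite("pics/w6.png",d["frame"])
E
```

```text
[ 456.29987425 -342.86855868  256.40469163] [ 0.03273121  0.6752468  -1.32132608] [-6.65391688e-01  3.44487746e-01  1.75107703e+00  3.28368498e-04
  1.04731370e+00 -2.15226494e+00] [-1.50e-03  4.00e-04  5.92e-01 -8.00e-04]
```

View pics/w6.png

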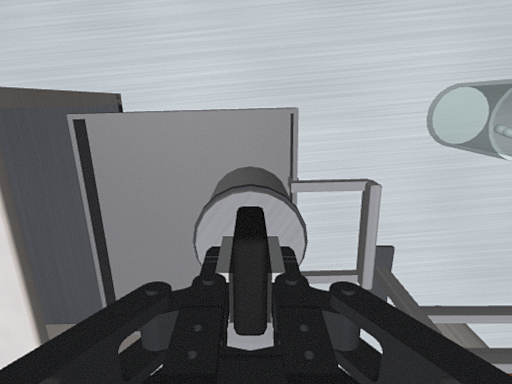

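The pot is over the drawer with its front edge inside the rim (calculated 20 mm margin). Lowering.

Call:
carry_out(steps=[[[0,0,0.2,0],[0,0,0.4,0],[0,0,0.55,0],[0,0,0.59,0],[0,0,0.59,0]]])

```text
time: 22.1
position: [456.9, -343.0, 139.1]
tcp_rot: [0.041, 0.999, 0.0, -0.0]
wrist_force: [0.2, -0.6, -1.4]
opening: 13.4
```

Call:
carry_out(steps=[[[0,0,0.01,0],[0,0,0.02,0],[0,0,0.022,0],[0,0,0.022,0]]])

```text
time: 22.6
position: [457.4, -344.1, 136.2]
tcp_rot: [0.042, 0.999, -0.001, 0.001]
wrist_force: [-0.5, 0.7, 6.7]
opening: 13.4
```

Contact at the expected height. Releasing and rising.

Call:
carry_out(steps=[[[0,0,0,0],[0,0,0,0],[0,0,0,0]]], gripper=0.45)

```text
time: 22.98
position: [456.5, -343.5, 134.5]
tcp_rot: [0.042, 0.999, -0.0, 0.0]
wrist_force: [-0.2, -0.7, -0.5]
opening: 38.4
```

Call:
carry_out(steps=[[[0,0,-0.2,0],[0,0,-0.4,0],[0,0,-0.6,0],[0,0,-0.65,0],[0,0,-0.65,0]]])

```text
time: 23.6
position: [456.5, -343.5, 264.6]
tcp_rot: [0.042, 0.999, -0.0, 0.0]
wrist_force: [0.0, -0.6, -1.0]
opening: 38.2
```

```bash
python3 - <<'E'
from rig import r
from h import *
s=r.read_state();print(s["position"],s["wrist_force"],plan(s,[599.6,237.8,267],jaw=85.25))
d=r.snapshot("wrist");cv2.imwrite("pics/w7.png",d["frame"])
E
```

```text
[ 456.54091146 -343.5101073   264.61202951] [ 0.01318796 -0.5906344  -0.99332241] [-4.6920e-01  2.9563e+00 -1.2800e-02 -7.0000e-04]
```

View pics/w7.png

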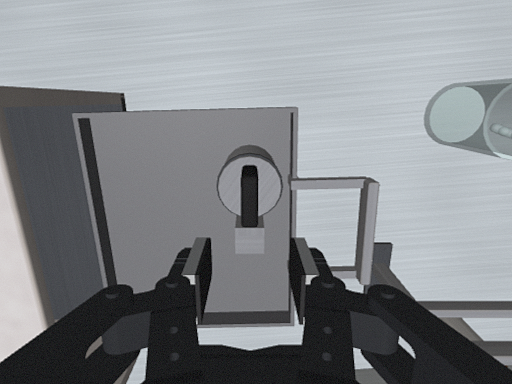

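The pot stands in the drawer at about (249,185). Next is the pot at (600,238).

Call:
carry_out(steps=[[[-0.04,0.25,0,0],[-0.08,0.5,0,0],[-0.12,0.75,0,0],[-0.156,0.985,0,0]]])

```text
time: 24.15
position: [503.4, -147.9, 262.6]
tcp_rot: [0.042, 0.999, 0.0, -0.002]
wrist_force: [-0.2, -0.1, 0.3]
opening: 38.4
```

Call:
carry_out(steps=[[[-0.04,0.25,0,0],[-0.08,0.5,0,0],[-0.12,0.75,0,0],[-0.156,0.985,0,0]]])

```text
time: 24.65
position: [551.0, 45.6, 262.5]
tcp_rot: [0.042, 0.999, -0.0, -0.002]
wrist_force: [0.1, -0.3, -0.6]
opening: 38.6
```

Call:
carry_out(steps=[[[-0.04,0.25,0,0],[-0.08,0.5,0,0],[-0.12,0.75,0,0],[-0.156,0.985,0,0],[-0.156,0.985,0,0],[-0.156,0.985,0,0]]])

```text
time: 25.4
position: [598.3, 237.0, 262.6]
tcp_rot: [0.042, 0.999, -0.001, -0.002]
wrist_force: [-0.1, 0.6, -1.0]
opening: 38.5
```

```bash
python3 - <<'E'
from rig import r
from h import *
s=r.read_state();print(s["position"],s["wrist_force"],plan(s,[600,237.8,177],jaw=85.25))
d=r.snapshot("wrist");cv2.imwrite("pics/w8.png",d["frame"])
E
```

```text
[598.29244023 236.98735401 262.55716311] [-0.13588051  0.55004981 -0.97627254] [-9.500e-03  5.500e-03  4.277e-01 -3.000e-04]
```

View pics/w8.png

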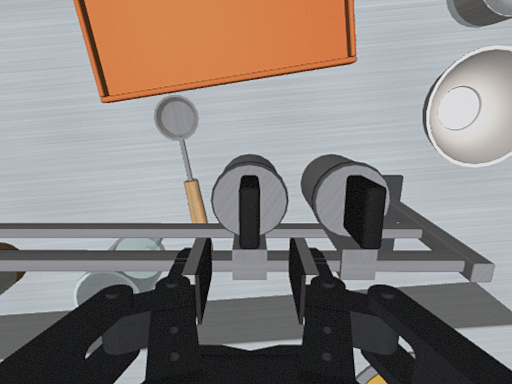

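The grip is centred (u≈249).

Call:
carry_out(steps=[[[-0.008,0.004,0.15,0],[-0.008,0.004,0.3,0],[-0.008,0.004,0.428,0],[-0.008,0.004,0.428,0],[-0.008,0.004,0.428,0]]])

```text
time: 26.08
position: [601.5, 237.6, 179.8]
tcp_rot: [0.042, 0.999, 0.0, 0.0]
wrist_force: [0.1, -0.1, 1.2]
opening: 38.9
```

Call:
carry_out(steps=[[[0,0,0,0],[0,0,0,0],[0,0,0,0],[0,0,0,0],[0,0,0,0]]], gripper=0)

```text
time: 26.7
position: [601.6, 238.3, 180.3]
tcp_rot: [0.042, 0.999, 0.0, 0.001]
wrist_force: [-0.4, -2.4, 6.4]
opening: 13.4
```

Call:
carry_out(steps=[[[0,0,-0.05,0],[0,0,-0.1,0],[0,0,-0.15,0],[0,0,-0.2,0],[0,0,-0.25,0],[0,0,-0.25,0],[0,0,-0.25,0]]])

```text
time: 27.58
position: [600.8, 238.2, 228.7]
tcp_rot: [0.042, 0.999, -0.0, -0.0]
wrist_force: [0.2, 0.7, -1.3]
opening: 13.4
```

Call:
carry_out(steps=[[[0.08,0,0,0],[0.16,0,0,0],[0.24,0,0,0],[0.32,0,0,0],[0.38,0,0,0],[0.38,0,-0.1,0],[0.38,0,-0.15,0],[0.38,0,-0.15,0]]])

```text
time: 28.58
position: [525.7, 244.9, 259.8]
tcp_rot: [0.042, 0.999, 0.0, 0.001]
wrist_force: [-0.2, -0.5, -2.0]
opening: 13.2
```

```bash
python3 - <<'E'
from rig import r
from h import *
f=[]
for n in("wrist","top","scene","scene","scene","scene"):
    d=r.snapshot(n);f.append(r.read_state()["wrist_force"])
    if n!="wrist": np.savez(f"{n}4.npz",**d)
    cv2.imwrite(f"pics/{n}4.png",d["frame"])
print(np.mean(f,0),np.std(f,0));s=r.read_state();print(s["position"],s["joints"])
for n in("top","scene"):
    d=dict(np.load(n+"4.npz"));w=cloud(d);H,S,V=cv2.split(cv2.cvtColor(d["frame"],cv2.COLOR_BGR2HSV));z=w[...,2];x=w[...,0]
    m=(S>150)&(H<20)&(abs(z-15)<14)&(x<560)&(V>90)
    k,l,st,c=cv2.connectedComponentsWithStats(m.astype(np.uint8)); mm=l==1+st[1:,4].argmax();print(n,rect(w[mm][:,:2]))
E
```

```text
[-0.14618969  0.17894862 -1.64023383] [0.3561944  0.16083463 0.37676378]
[525.00262493 244.49446307 258.27743015] [ 4.15287696e-01  3.54444941e-01  1.73120078e+00 -6.15479350e-06
  1.05701587e+00 -1.07162829e+00]
top (array([410.1, 175.7]), array([200.1, 200.3]), 3.8)
scene (array([405.9, 213.4]), array([194. , 281.1]), 3.7)
```

View pics/scene4.png

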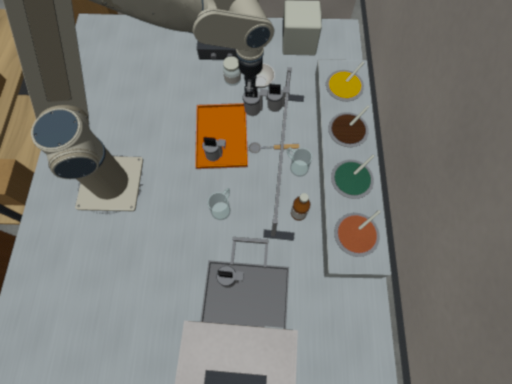

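Measured force is 1.6 N, so this one is empty. Taking it to the drawer at (571,-351).

Call:
carry_out(steps=[[[-0.03,-0.2,0,0],[-0.07,-0.46,0,0],[-0.11,-0.72,0,0],[-0.159,-0.98,0,0]]])

```text
time: 29.38
position: [540.4, 45.1, 258.7]
tcp_rot: [0.042, 0.999, 0.0, -0.0]
wrist_force: [0.7, 0.4, -1.7]
opening: 13.2
```

Call:
carry_out(steps=[[[-0.04,-0.25,0,0],[-0.08,-0.5,0,0],[-0.12,-0.75,0,0],[-0.159,-0.98,0,0]]])

```text
time: 29.88
position: [555.7, -153.2, 258.6]
tcp_rot: [0.042, 0.999, 0.0, -0.0]
wrist_force: [0.8, 0.6, -0.5]
opening: 12.9
```

Call:
carry_out(steps=[[[-0.04,-0.25,0,0],[-0.08,-0.5,0,0],[-0.12,-0.75,0,0],[-0.159,-0.98,0,0],[-0.159,-0.98,0,0],[-0.159,-0.98,0,0]]])

```text
time: 30.62
position: [570.6, -348.9, 258.1]
tcp_rot: [0.042, 0.999, 0.001, -0.001]
wrist_force: [0.7, 0.3, -0.7]
opening: 13.0
```

```bash
python3 - <<'E'
from rig import r
from h import *
s=r.read_state();print(s["position"],s["wrist_force"],s["joints"],plan(s,[571.2,-351,140],jaw=85.25))
d=r.snapshot("wrist");cv2.imwrite("pics/w9.png",d["frame"])
E
```

```text
[ 570.61220283 -348.89715821  258.10513852] [ 0.68830045  0.29156073 -0.66887107] [-5.66706073e-01  4.86206992e-01  1.52331358e+00  3.24464242e-04
  1.13374329e+00 -2.05323782e+00] [-0.0046 -0.0108  0.5905 -0.001 ]
```

View pics/w9.png

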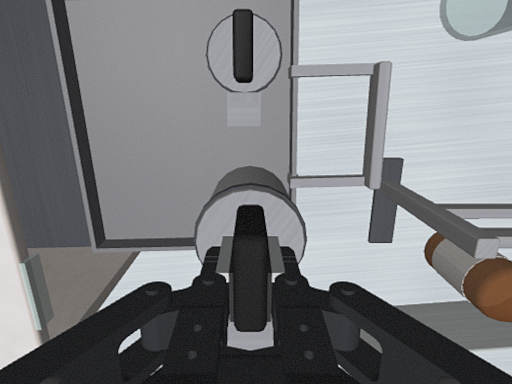

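The pot in hand looks lower because it is higher up. On the drawer floor it lands about 115 px below the first pot's centre, inside the +x wall at row ~245. Lowering.

Call:
carry_out(steps=[[[0,-0.01,0.2,0],[0,-0.01,0.4,0],[0,-0.01,0.55,0],[0,-0.01,0.59,0],[0,-0.01,0.59,0]]])

```text
time: 31.3
position: [571.2, -350.6, 141.2]
tcp_rot: [0.041, 0.999, 0.0, -0.0]
wrist_force: [0.5, 0.2, -1.1]
opening: 13.0
```

Call:
carry_out(steps=[[[0,0,0.01,0],[0,0,0.02,0],[0,0,0.022,0],[0,0,0.022,0]]])

```text
time: 31.8
position: [571.8, -351.8, 138.3]
tcp_rot: [0.042, 0.999, -0.001, 0.001]
wrist_force: [0.3, 1.3, 5.1]
opening: 13.2
```

Call:
carry_out(steps=[[[0,0,0,0],[0,0,0,0],[0,0,0,0]]], gripper=0.45)

```text
time: 32.17
position: [570.9, -351.3, 136.5]
tcp_rot: [0.042, 0.999, 0.0, -0.0]
wrist_force: [-0.6, 0.8, 0.3]
opening: 38.4
```

Call:
carry_out(steps=[[[0,0,-0.2,0],[0,0,-0.4,0],[0,0,-0.6,0],[0,0,-0.64,0],[0,0,-0.64,0]]])

```text
time: 32.8
position: [570.8, -351.3, 264.5]
tcp_rot: [0.042, 0.999, -0.0, 0.0]
wrist_force: [-0.7, -0.2, -0.4]
opening: 38.2
```

```bash
python3 - <<'E'
from rig import r
from h import *
s=r.read_state();print(s["position"],s["wrist_force"],plan(s,[607,319.3,267],jaw=85.25))
d=r.snapshot("wrist");cv2.imwrite("pics/w10.png",d["frame"])
E
```

```text
[ 570.80898409 -351.25527759  264.54517224] [-0.70432674 -0.21706679 -0.43597364] [ 1.0030e-01  3.3562e+00 -1.3000e-02 -6.0000e-04]
```

View pics/w10.png

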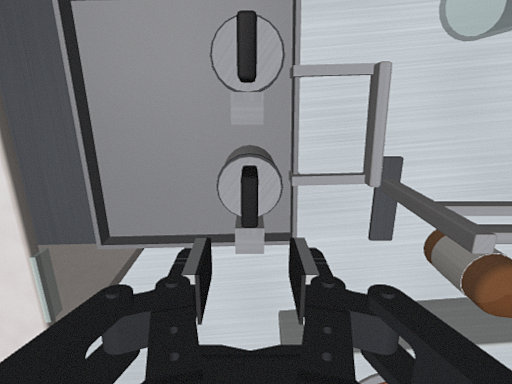

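Both empties stand upright in the drawer, at rows ~52 and ~185. Going to the last pot at (607,319).

Call:
carry_out(steps=[[[0.01,0.25,0,0],[0.015,0.5,0,0],[0.02,0.75,0,0],[0.025,0.98,0,0]]])

```text
time: 33.35
position: [581.3, -153.7, 262.4]
tcp_rot: [0.042, 0.999, 0.0, -0.002]
wrist_force: [0.3, -0.0, 0.1]
opening: 38.3
```

Call:
carry_out(steps=[[[0.01,0.25,0,0],[0.015,0.5,0,0],[0.02,0.75,0,0],[0.025,0.98,0,0]]])

```text
time: 33.85
position: [592.7, 41.9, 262.5]
tcp_rot: [0.042, 0.999, -0.0, -0.002]
wrist_force: [0.8, -0.2, 0.2]
opening: 38.3
```

Call:
carry_out(steps=[[[0.01,0.25,0,0],[0.015,0.5,0,0],[0.02,0.75,0,0],[0.025,0.98,0,0]]])

```text
time: 34.35
position: [604.2, 237.4, 262.2]
tcp_rot: [0.042, 0.999, -0.001, -0.002]
wrist_force: [1.0, -0.3, 0.0]
opening: 38.5
```

Call:
carry_out(steps=[[[0.01,0.2,0,0],[0.02,0.416,0,0],[0.025,0.416,0,0],[0.025,0.416,0,0],[0.025,0.416,0,0]]])

```text
time: 34.98
position: [607.0, 317.9, 263.8]
tcp_rot: [0.042, 0.999, -0.0, -0.001]
wrist_force: [-0.3, -0.2, 0.3]
opening: 38.4
```

```bash
python3 - <<'E'
from rig import r
from h import *
s=r.read_state();print(s["position"],s["wrist_force"],plan(s,[607,319.3,177],jaw=85.25))
d=r.snapshot("wrist");cv2.imwrite("pics/w11.png",d["frame"])
E
```

```text
[606.99487687 317.92727037 263.76919022] [-0.25962428 -0.19946269  0.25245724] [ 0.      0.0073  0.4338 -0.0013]
```

View pics/w11.png

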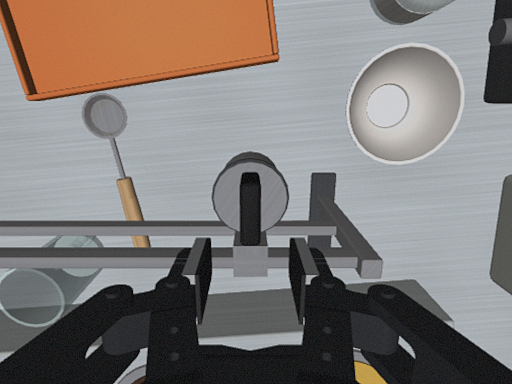

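The grip is centred (u≈250).

Call:
carry_out(steps=[[[0,0.005,0.15,0],[0,0.005,0.3,0],[0,0.005,0.435,0],[0,0.005,0.435,0],[0,0.005,0.435,0]]])

```text
time: 35.65
position: [608.0, 320.0, 178.7]
tcp_rot: [0.042, 0.999, 0.0, 0.001]
wrist_force: [-0.3, 0.2, -0.8]
opening: 38.3
```

Call:
carry_out(steps=[[[0,0,0,0],[0,0,0,0],[0,0,0,0],[0,0,0,0],[0,0,0,0]]], gripper=0)

```text
time: 36.28
position: [607.9, 320.4, 179.1]
tcp_rot: [0.042, 0.999, 0.0, 0.001]
wrist_force: [-1.5, -2.3, 6.0]
opening: 12.8
```

Call:
carry_out(steps=[[[0,0,-0.05,0],[0,0,-0.1,0],[0,0,-0.15,0],[0,0,-0.2,0],[0,0,-0.25,0],[0,0,-0.25,0],[0,0,-0.25,0]]])

```text
time: 37.15
position: [607.0, 320.1, 227.3]
tcp_rot: [0.042, 0.999, -0.0, -0.0]
wrist_force: [-0.1, 0.0, -5.5]
opening: 13.5
```

Call:
carry_out(steps=[[[0.08,0,0,0],[0.16,0,0,0],[0.24,0,0,0],[0.32,0,0,0],[0.38,0,0,0],[0.38,0,-0.1,0],[0.38,0,-0.15,0],[0.38,0,-0.15,0]]])

```text
time: 38.15
position: [532.0, 326.9, 258.6]
tcp_rot: [0.042, 0.999, 0.001, 0.001]
wrist_force: [-0.1, -0.8, -5.9]
opening: 13.3
```

```bash
python3 - <<'E'
from rig import r
from h import *
f=[]
for n in("wrist","top","scene","scene","scene","scene"):
    d=r.snapshot(n);f.append(r.read_state()["wrist_force"])
    if n!="wrist": np.savez(f"{n}5.npz",**d)
    cv2.imwrite(f"pics/{n}5.png",d["frame"])
print(np.mean(f,0),np.std(f,0));s=r.read_state();print(s["position"],s["joints"])
for n in("top","scene"):
    d=dict(np.load(n+"5.npz"));w=cloud(d);H,S,V=cv2.split(cv2.cvtColor(d["frame"],cv2.COLOR_BGR2HSV));z=w[...,2];x=w[...,0]
    m=(S>150)&(H<20)&(abs(z-15)<14)&(x<560)&(V>90)
    k,l,st,c=cv2.connectedComponentsWithStats(m.astype(np.uint8)); mm=l==1+st[1:,4].argmax();print(n,rect(w[mm][:,:2]))
E
```

```text
[-0.05009587  0.05883499 -4.58723866] [0.41886681 0.40724619 0.41324473]
[531.30022069 326.36951885 256.77832056] [ 5.31775778e-01  4.20968641e-01  1.63211404e+00 -1.26186803e-05
  1.08971023e+00 -9.55079623e-01]
top (array([407.6, 213.7]), array([200.1, 276.3]), 3.8)
scene (array([406.1, 213.7]), array([194. , 280.4]), 3.4)
```

View pics/scene5.png

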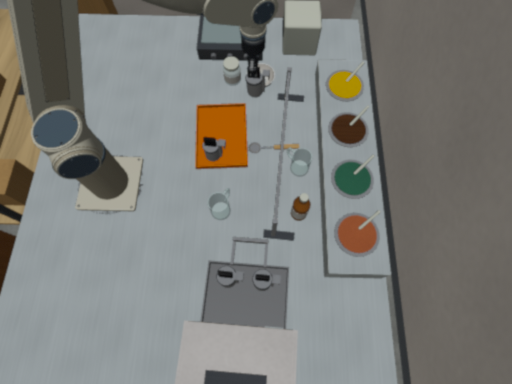

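View pics/top5.png

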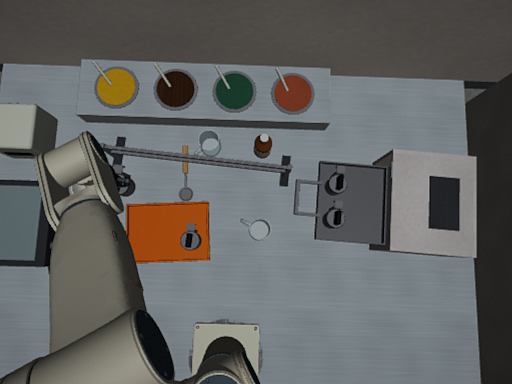

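Measured force is 4.6 N, so this one is full, and the rack is now empty. The tray is still at (407,214). Placing at world (393,273).

Call:
carry_out(steps=[[[0.15,-0.07,0,0],[0.33,-0.16,0,0],[0.5,-0.25,0,0],[0.666,-0.323,0,0],[0.666,-0.323,0,0],[0.666,-0.323,0,0]]])

```text
time: 39.2
position: [394.1, 273.8, 257.9]
tcp_rot: [0.042, 0.999, 0.0, 0.001]
wrist_force: [0.1, 0.2, -4.1]
opening: 13.0
```

Call:
carry_out(steps=[[[0,0,0.2,0],[0,0,0.4,0],[0,0,0.55,0],[0,0,0.63,0],[0,0,0.65,0],[0,0,0.65,0]]])

```text
time: 39.95
position: [394.1, 273.8, 128.0]
tcp_rot: [0.042, 0.999, 0.0, 0.0]
wrist_force: [0.4, 0.5, -4.7]
opening: 13.1
```

Call:
carry_out(steps=[[[0,0,0.01,0],[0,0,0.02,0],[0,0,0.025,0],[0,0,0.025,0]]])

```text
time: 40.45
position: [393.8, 273.6, 123.1]
tcp_rot: [0.042, 0.999, 0.0, 0.0]
wrist_force: [-0.4, -0.6, 2.9]
opening: 13.4
```

Call:
carry_out(steps=[[[0,0,0.006,0],[0,0,0.006,0]]])

```text
time: 40.7
position: [394.5, 273.9, 122.9]
tcp_rot: [0.042, 0.999, 0.001, 0.001]
wrist_force: [-0.9, -3.4, 16.6]
opening: 12.8
```

Call:
carry_out(steps=[[[0,0,0,0],[0,0,0,0],[0,0,0,0]]], gripper=0.45)

```text
time: 41.08
position: [393.3, 273.4, 121.2]
tcp_rot: [0.042, 0.999, -0.0, -0.0]
wrist_force: [-0.1, -0.3, 0.3]
opening: 38.2
```

Call:
carry_out(steps=[[[0,0,-0.2,0],[0,0,-0.4,0],[0,0,-0.6,0],[0,0,-0.72,0],[0,0,-0.72,0]]])

```text
time: 41.7
position: [394.2, 274.0, 266.8]
tcp_rot: [0.042, 0.999, 0.001, 0.002]
wrist_force: [-0.4, 0.1, -0.7]
opening: 38.7
```

```bash
python3 - <<'E'
from rig import r
from h import *
s=r.read_state();print(s["position"],s["wrist_force"],plan(s,[536.3,-221.5,267],jaw=86.8))
d=r.snapshot("wrist");cv2.imwrite("pics/w12.png",d["frame"])
for n in("top","scene"):
    w=cloud(r.snapshot(n)).reshape(-1,3);ax=np.array([.0555,.9985]);pe=np.array([.9985,-.0555]);c=np.array([511.4,-616.2])
    u=(w[:,:2]-c)@ax;v=(w[:,:2]-c)@pe
    m=(u>370)&(u<450)&(w[:,2]>67)&(w[:,2]<78)&(abs(v)<80);print("bar",rect(w[m,:2]),w[m].mean(0))
E
```

```text
[394.17960457 273.9716742  266.83800077] [-0.35427923  0.07200452 -0.67380763] [-0.9154 -2.4092 -0.0039 -0.0186]
bar (array([ 544.6, -215.6]), array([136. ,  46.5]), 15.8) [ 533.80345861 -216.39346009   71.96932289]
bar (array([ 548.2, -217.5]), array([139.8,  38.2]), 11.7) [ 536.97098    -218.66644107   73.45021822]
```

View pics/w12.png

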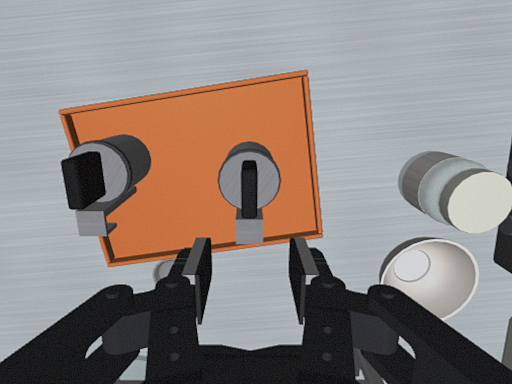

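Both full pots stand in the tray, at about (100,180) and (249,180). Back to the drawer handle.

Call:
carry_out(steps=[[[-0.07,-0.2,0,0],[-0.15,-0.4,0,0],[-0.23,-0.6,0,0],[-0.305,-0.8,0,0]]])

```text
time: 42.35
position: [440.3, 107.4, 263.8]
tcp_rot: [0.042, 0.999, -0.0, -0.001]
wrist_force: [0.4, 0.8, -0.6]
opening: 38.3
```

Call:
carry_out(steps=[[[-0.07,-0.2,0,0],[-0.15,-0.4,0,0],[-0.23,-0.6,0,0],[-0.305,-0.8,0,0]]])

```text
time: 42.85
position: [487.7, -57.1, 263.7]
tcp_rot: [0.042, 0.999, 0.0, -0.001]
wrist_force: [0.8, 0.6, 0.1]
opening: 38.4
```

Call:
carry_out(steps=[[[-0.07,-0.2,0,-0.01],[-0.15,-0.4,0,-0.018],[-0.23,-0.6,0,-0.018],[-0.305,-0.8,0,-0.018],[-0.305,-0.8,0,-0.018],[-0.305,-0.8,0,-0.018]]])

```text
time: 43.6
position: [534.6, -219.7, 263.7]
tcp_rot: [0.029, 1.0, 0.001, -0.001]
wrist_force: [0.4, 0.1, -0.7]
opening: 38.0
```

```bash
python3 - <<'E'
from rig import r
from h import *
s=r.read_state();print(s["position"],s["wrist_force"],s["joints"][5],plan(s,[536.2,-219.5,68],jaw=86.8))
d=r.snapshot("wrist");cv2.imwrite("pics/w13.png",d["frame"])
E
```

```text
[ 534.63565888 -219.67339465  263.70478237] [ 0.44337374  0.1131963  -0.74857104] -1.9242009581539714 [-0.0106 -0.      0.9785 -0.001 ]
```

View pics/w13.png

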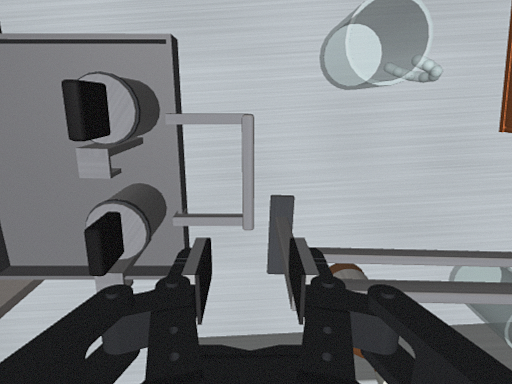

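The bar is at u≈248, between the fingers. Descending, pinching and pushing.

Call:
carry_out(steps=[[[-0.008,0,0.25,0],[-0.008,0,0.5,0],[-0.008,0,0.75,0],[-0.008,0,0.96,0],[-0.008,0,0.96,0],[-0.008,0,0.96,0]]])

```text
time: 44.4
position: [537.9, -220.0, 74.6]
tcp_rot: [0.028, 1.0, -0.0, 0.001]
wrist_force: [-0.3, 0.1, 0.7]
opening: 38.3
```

Call:
carry_out(steps=[[[0,0,0,0],[0,0,0,0],[0,0,0,0],[0,0,0,0],[0,0,0,0]]], gripper=0)

```text
time: 45.02
position: [538.3, -221.8, 75.6]
tcp_rot: [0.029, 1.0, -0.001, 0.002]
wrist_force: [-2.1, -4.9, 5.8]
opening: 10.5
```

Call:
carry_out(steps=[[[0,-0.05,0,0],[0,-0.12,0,0],[0,-0.2,0,0],[0,-0.28,0,0],[0,-0.36,0,0],[0,-0.43,0,0],[0,-0.48,0,0],[0,-0.5,0,0]]])

```text
time: 46.02
position: [532.5, -321.0, 75.6]
tcp_rot: [0.029, 1.0, -0.001, 0.001]
wrist_force: [-0.1, 2.8, 7.2]
opening: 10.7
```

Call:
carry_out(steps=[[[0,-0.04,0,0],[0,-0.1,0,0],[0,-0.16,0,0],[0,-0.22,0,0],[0,-0.28,0,0],[0,-0.34,0,0],[0,-0.38,0,0],[0,-0.4,0,0]]])

```text
time: 47.02
position: [527.9, -400.7, 75.6]
tcp_rot: [0.029, 1.0, -0.001, 0.001]
wrist_force: [0.4, 3.3, 5.9]
opening: 10.7
```

Call:
carry_out(steps=[[[0,-0.015,0,0],[0,-0.03,0,0],[0,-0.045,0,0],[0,-0.06,0,0],[0,-0.07,0,0],[0,-0.07,0,0]]])

```text
time: 47.78
position: [527.0, -414.6, 75.6]
tcp_rot: [0.029, 1.0, -0.001, 0.001]
wrist_force: [-0.6, 1.9, 5.3]
opening: 10.8
```

Call:
carry_out(steps=[[[0,-0.01,0,0],[0,-0.02,0,0],[0,-0.025,0,0],[0,-0.025,0,0]]])

```text
time: 48.28
position: [526.8, -419.4, 75.7]
tcp_rot: [0.029, 1.0, -0.001, 0.001]
wrist_force: [-1.2, 1.3, 5.1]
opening: 11.1
```

Call:
carry_out(steps=[[[0,-0.01,0,0],[0,-0.02,0,0],[0,-0.02,0,0],[0,-0.02,0,0]]])

```text
time: 48.78
position: [526.6, -421.6, 75.6]
tcp_rot: [0.029, 1.0, 0.001, 0.001]
wrist_force: [0.9, 9.8, 8.9]
opening: 10.7
```

Call:
carry_out(steps=[[[0,-0.01,0,0],[0,-0.015,0,0],[0,-0.015,0,0]]])

```text
time: 49.15
position: [526.6, -421.8, 75.6]
tcp_rot: [0.029, 1.0, 0.003, 0.0]
wrist_force: [3.0, 22.4, 15.1]
opening: 10.8
```

The stop is met: force rises from 2 to 22 N while position holds at -421.8. Relaxing slightly, then releasing.

Call:
carry_out(steps=[[[0,0.012,0,0],[0,0.012,0,0]]])

```text
time: 49.4
position: [526.6, -421.6, 75.6]
tcp_rot: [0.029, 1.0, 0.001, 0.001]
wrist_force: [1.9, 11.2, 9.8]
opening: 10.9
```

Call:
carry_out(steps=[[[0,0,0,0],[0,0,0,0],[0,0,0,0]]], gripper=0.5)

```text
time: 49.78
position: [525.6, -424.0, 73.7]
tcp_rot: [0.029, 1.0, -0.0, 0.0]
wrist_force: [-0.3, -0.1, -0.1]
opening: 42.7
```

Call:
carry_out(steps=[[[0,0,-0.2,0],[0,0,-0.45,0],[0,0,-0.7,0],[0,0,-0.95,0],[0,0,-0.95,0],[0,0,-0.95,0]]])

```text
time: 50.52
position: [525.1, -423.5, 262.9]
tcp_rot: [0.029, 1.0, 0.0, -0.0]
wrist_force: [-0.8, 0.2, -0.9]
opening: 42.7
```

Call:
carry_out(steps=[[[0.1,0.2,0,0],[0.3,0.45,0,0],[0.45,0.7,0,0],[0.6,0.95,0,0],[0.6,0.95,0,0],[0.6,0.95,0,0]]])

```text
time: 51.28
position: [416.6, -227.1, 262.6]
tcp_rot: [0.028, 1.0, 0.0, -0.0]
wrist_force: [-0.8, -0.2, 0.2]
opening: 42.8
```

```bash
python3 - <<'E'
from rig import r
from h import *
s=r.read_state();print(s["time"],s["position"],s["wrist_force"])
for n in("top","scene"):
    d=r.snapshot(n);cv2.imwrite(f"pics/{n}6.png",d["frame"]);W=cloud(d);w=W.reshape(-1,3);ax=np.array([.0555,.9985]);pe=np.array([.9985,-.0555]);c=np.array([511.4,-616.2])
    u=(w[:,:2]-c)@ax;v=(w[:,:2]-c)@pe
    m=(u>170)&(u<300)&(w[:,2]>67)&(w[:,2]<78)&(abs(v)<80);print("bar",rect(w[m,:2]),w[m].mean(0),np.median(u[m]))
    H,S,V=cv2.split(cv2.cvtColor(d["frame"],cv2.COLOR_BGR2HSV));z=W[...,2];x=W[...,0]
    m=(S>150)&(H<20)&(abs(z-15)<14)&(x<560)&(V>90)
    k,l,st,cc=cv2.connectedComponentsWithStats(m.astype(np.uint8)); mm=l==1+st[1:,4].argmax();print(n,rect(W[mm][:,:2]))
E
```

```text
51.275 [ 416.55112083 -227.08228839  262.62286948] [-0.76570129 -0.24593129  0.15872022]
bar (array([ 529. , -417.8]), array([ 12.5, 105.2]), 86.6) [ 527.93549338 -417.24908467   71.86647084] 199.30348383934825
top (array([407.3, 214.2]), array([199.9, 277.1]), 3.7)
bar (array([ 522.6, -418.4]), array([ 12.2, 116.9]), 86.8) [ 522.80107003 -418.69878232   73.4055656 ] 197.77711506949905
scene (array([405.7, 214. ]), array([194. , 282.1]), 3.9)
```

View pics/top6.png

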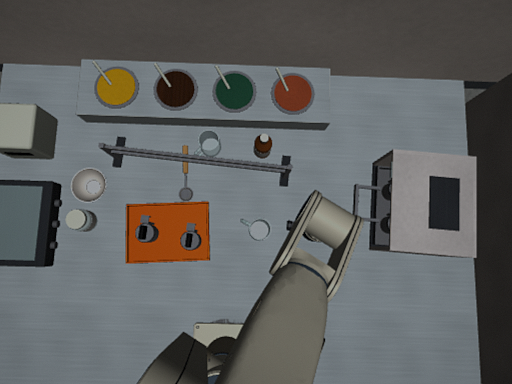

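View pics/scene6.png

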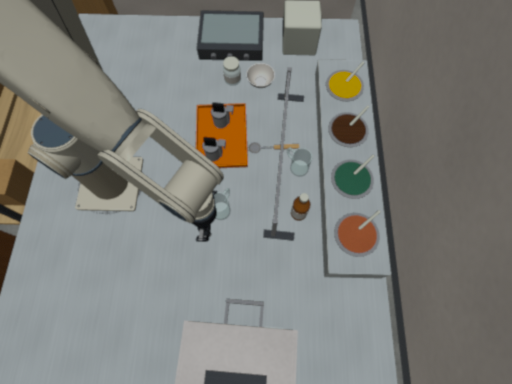

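```bash
python3 - <<'E'
from rig import r
from h import *
c=np.array([511.4,-616.2]);ax=np.array([.0555,.9985]);pe=np.array([.9985,-.0555])
for n in("top","scene"):
    d=r.snapshot(n);w=cloud(d).reshape(-1,3)
    u=(w[:,:2]-c)@ax;v=(w[:,:2]-c)@pe;z=w[:,2]
    for nm,lo,hi in(("lid",93,106),("grip",138,150)):
        for a,b in((-115,-10),(5,110)):
            m=(u>70)&(u<155)&(v>a)&(v<b)&(z>lo)&(z<hi)
            if m.sum()>3:print(n,nm,m.sum(),u[m].mean().round(),v[m].mean().round(),np.median(z[m]).round(),z[m].std().round(1))
    x,y=w[:,0],w[:,1]
    for p in((374,126),(393,273)):
        for nm,lo,hi in(("lid",78,93),("grip",122,137)):
            m=(np.hypot(x-p[0],y-p[1])<45)&(z>lo)&(z<hi)
            if m.sum()>3:print(n,p,nm,w[m].mean(0).round(),z[m].std().round(1))
    im=cv2.resize(d["frame"],None,fx=6,fy=6,interpolation=cv2.INTER_CUBIC)
    if n=="top":cv2.imwrite("pics/z7.png",im[880:1480,2050:2650])
E
```

```text
top lid 23 100.0 -65.0 96.0 2.5
top lid 20 99.0 50.0 99.0 2.9
top (374, 126) lid [377. 128.  85.] 2.9
top (374, 126) grip [377. 129. 130.] 2.5
top (393, 273) lid [398. 271.  85.] 2.8
top (393, 273) grip [398. 276. 129.] 2.9
scene (374, 126) lid [381. 115.  87.] 3.2
scene (374, 126) grip [378. 126. 130.] 3.4
scene (393, 273) lid [400. 262.  86.] 3.3
scene (393, 273) grip [399. 274. 130.] 3.6
```

View pics/z7.png

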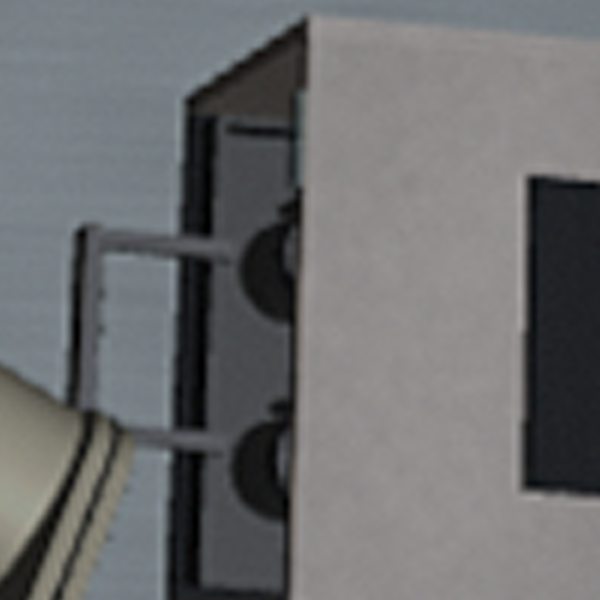

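Lids in the drawer are at z≈96 to 99 (100 expected), so those pots are upright. The tray pots' lids are at z≈85 to 87 and their grip tops near 130, also as expected. Handing in.

```bash
python3 - <<'E'
from rig import r
print(r.sign_off(), r.read_state()["time"])
E
```

```text
the job is handed in; nothing more can be done
the job is handed in; nothing more can be done
```

The job is handed in at about 51 s of the 208 s allowed; the hand-in reports no verdict. I pulled the drawer out about 197 mm and took four pots off the rack, which is now bare. Then I sorted them by weight and pushed the drawer home.

| Rack place (y, mm) | Measured force (N) | Judged | Placed in |
|---|---|---|---|
| -6 | 4.5 | full | tray |
| 157 | 1.6 | empty | drawer |
| 238 | 1.6 | empty | drawer |
| 319 | 4.6 | full | tray |

**Drawer:** while pushing, the force rose to 22 N with no further movement. The handle then measured 198–199 mm from the cabinet centre, against the 200 mm expected when home, so it agrees within calibration.

**Tray pots:** both stand upright, with lids at about 86 mm and grips at about 130 mm. The tray was still where it started, at about (407, 214).

**Drawer pots:** their lids read 96–99 mm against the 100 mm expected, so they look upright. This comes from the top camera only, because the cabinet roof hides most of them.

**Other items:** the mugs, bottle, jar, bowl and spoon look unmoved in the last pictures, but I did not measure them again. No check failed.

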